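# Refill the bag-tie spool holder

## Task

The bag-tie holder has been knocked over: stand it back upright on its base, then thread all the bag-tie spools lying on the table onto its rod one after another, the largest first and then in falling size. Finish by pushing the black end cap fully home on the end of the rod, and do not knock over or push away the small sample tin that stands among them.

Things in the scene. Friction and masses are not known exactly. Their poses are not given: they have to be found in the camera images.
- holder: Spool holder, loose, 0.9 kg, toppled at the start. Steel base plate 100 x 200 x 12 mm (local x, y, z), an upright near its +y end, a rod along -y. Origin: centre of the base's underside; local z is up when upright. It lies fallen toward local +x (local z level, away from the robot; rod level). Bottom-heavy (centre of mass 20 mm up): leaning less than 60 degrees it settles upright by itself.
- base_edge (a point): Middle of the holder's lower long base edge at local (0.050, 0, 0): at the start it rests on the base plate's edge face here and on the rim of its round head, and tips upright about it.
- head (a point): Centre of the holder's round head (the spools' stop), local (0, 0.078, 0.120): a disc of 76 mm diameter, 12 mm thick along local y (0.072 to 0.084), on top of an upright of the same thickness, 42 mm wide.
- rod_tip (a point): Rounded free end of the holder's rod, on its axis, local (0, -0.120, 0.120). The rod is round, 14 mm diameter, and runs along local y from the head's face (y 0.072) to this tip, 120 mm above the underside of the base.
- cap: End cap: loose black octagonal knob, 46 mm across flats, 50 mm long, 60 g, lying on a flat, axis level. Origin at its centre, axis along local y. A blind hole 18 mm across opens in the +y end (local y +0.025), 32 mm deep (bottom at y -0.007); the -y end is closed. Home, the hole's bottom meets the rod tip: its origin is then 7 mm inside the tip.
- sample_tin: Small white sample tin with a lid, 62 mm diameter, 50 mm high, standing loose among the spools; not part of the job. Origin: centre of its underside.
- spool_a: Bag-tie spool, the largest size: octagonal cardboard-brown reel with grey end flanges, 66 mm across flats, 36 mm long, about 108 g, loose, lying on one of its flats with its axis level (so it does not roll). Through hole 24 mm across along local y. Origin at its centre. May be absent.
- spool_b: Bag-tie spool, the second largest size: octagonal cardboard-brown reel with grey end flanges, 58 mm across flats, 36 mm long, about 92 g, loose, lying on one of its flats with its axis level (so it does not roll). Through hole 24 mm across along local y. Origin at its centre. May be absent.
- spool_c: Bag-tie spool, the third size: octagonal cardboard-brown reel with grey end flanges, 50 mm across flats, 36 mm long, about 76 g, loose, lying on one of its flats with its axis level (so it does not roll). Through hole 24 mm across along local y. Origin at its centre. May be absent.
- spool_d: Bag-tie spool, the smallest size: octagonal cardboard-brown reel with grey end flanges, 42 mm across flats, 36 mm long, about 60 g, loose, lying on one of its flats with its axis level (so it does not roll). Through hole 24 mm across along local y. Origin at its centre. May be absent.
Things that resemble listed ones, but are neither listed nor needed, are in the scene too. What is shaped like the cap but blue is not meant.

How it is judged:
By the outcome, as a careful person would: the job done as asked, in the order asked, and still so for the second after the job is handed in, with the robot touching nothing.
Of spool_a, spool_b, spool_c, spool_d only 3 to 4 are there at a start; the rules pass over those that are not, and their reading is None.
At some moment in a run one of cap may be knocked a few centimetres aside while the robot is not near it.
It also fails if it takes over 208 s, if anything falls off the work surface, if the arm or the gripper's body presses on something with over 40 N, if the wrist force passes 120 N, or if a joint passes its speed limit or range.

## Robot

A 6-joint arm with a two-finger parallel gripper is mounted at the origin on a cart in front of the work surface, level with it; the furniture and walls round the work are solid. World frame = base frame: x ahead of the robot, y to its left, z up, the work surface at z = 0. Lengths are in mm, angles in rad, forces in N, time in s.
With the tool pointing down it reaches from about 275 to 775 mm from the base axis. Payload 14.6 kg.
Tool frame: the origin (TCP) lies midway between the tips of the shut fingers; the grasp point (between the pads) lies 19 mm behind it; z points along the fingers, y is the line along which they close (so a half turn about z gives the same grasp; the last joint's range is limited). The gripper opens to 85 mm and grips with 20 to 120 N. Pads are 22 mm wide; open, the fingers measure 114 mm over their backs; the gripper's body (76 mm by 85 mm) begins 54 mm behind the grasp point. The pads swing forward as they close: fully open they stand 13 mm farther back than shut.
Start: joints at [1.024, 0.263, -0.048, 1.259, 0, 1.415], TCP at [200.477, 485.219, 231.278] pointing down, gripper open.
Joint ranges: [-2.65, 2.65], [-0.89, 1.7], [-1.18, 1.37], [-2.13, 2.11], [-1.35, 1.29], [-3.14, 3.14]. Speed limits (rad/s): [1.89, 1.89, 2.57, 2.79, 3.14, 3.14].

## Interface

Orientations are given as a rotation vector (axis times angle).
In Python, from workcell import r gives the robot as it stands.
- The arm moves only by the tool carry_out, never from a script. Its argument "deltas" is a list that holds one entry, the list of rows, each a list of 4 numbers: the shift along the tool's x, y, z in m, then the turn about the tool's z in degrees. In form: [[[tx, ty, tz, turn], ...]]. A call has exactly 8 rows; each row shifts and turns the commanded pose from where the row before left it, along the tool's axes as they then stand; what a row does not reach is not made up. A row lasts 1/10 s, in which the tool goes at most 50 mm and 8.59 degrees, less where a joint would pass 70% of its speed; a pose out of reach is approached as far as the arm can. A call is refused whole if a number of a shift passes 0.05 or a number of a turn 8.59, either way. A call with a gripper value outside its range is refused whole. "claw" is the opening, from 0 (shut) to 1 (fully open), set as the call begins (left out, the last holds). The fingers move at their own pace and stop on an object; "newtons" is the grip in N (left out, the last holds). Time passes only in rows, so rows that do not move let the fingers close, or fill a call up. It gives the time, the measured TCP pose, the force, the opening and the grip force at its end, in the units of the state.
- r.sense(): the state, without advancing time (a new reading comes with each control period).
- r.get_image(name): name is "side" or "top" or "wrist"; returns the picture (420x560x3 uint8, blue, green, red); there is no depth.
- r.camera_model(name): a dict with "K" (3x3 intrinsics, pixels), "R" (3x3) and "t" (3): a world point X has camera coordinates R X + t. Camera axes: x right, y down, z forward; pixel columns grow to the right and rows downward; lengths in mm; the calibration is good to about 2 mm. A picture is of the moment at which its call begins: read the wrist's pose just before it. camera_model takes no time and is no camera call; for the wrist camera it gives the pose at the moment of the call.
- r.sign_off(): hands the job in; it is judged then, once.
The state is a dict: "time": time; "qpos": joint angles; "qvel": joint speeds; "joint_efforts": joint torques, N m; "position": TCP position; "orientation": TCP orientation; "ft_force": force on the tool from outside, world axes, zero at the start; "ft_torque": the same for the moment, N m; "width": finger opening in mm; "grasp_force": force on a finger pad.
Only numpy, scipy, OpenCV 4.12 (cv2) and the standard library are available. Lean on these libraries where they do the work, as an engineer would, in place of code of your own. Each camera call takes 0.05 s, during which the arm holds its last target. There are 200 camera calls.

## Working session

There is one attempt and no reset: what is moved stays moved. The work goes in short steps, Python scripts to look and compute and a tool call to move; the robot and the scene stay as the last step left them, time stands still between calls to the robot, and variables do not carry over. Pictures are saved under pics/ and viewed, at most 14 in all, crops included, and the job is handed in when it is done.

Besides the shell and the picture viewer there is one more tool, called after ">>>" as name([rows], argument=value, ...), one row to a line, values as JSON. carry_out: Moves the arm, as the interface text tells. Its arguments: {"type":"object","properties":{"deltas":{"type":"array","items":{"type":"array","items":{"type":"array","items":{"type":"number"}}}},"claw":{"type":"number"},"newtons":{"type":"number"}},"required":["deltas"]}

```bash
ls; mkdir -p pics
python3 - <<'E'
from workcell import r
import cv2,numpy as np
np.set_printoptions(precision=2,suppress=True)
s=r.sense();print(s)
for n in("side","top"):
    im=r.get_image(n);m=r.camera_model(n);cv2.imwrite(f"pics/{n}0.png",im)
    print(n,m["K"],m["R"],m["t"],-np.array(m["R"]).T@np.array(m["t"]))
E
```

```text
pics
{'time': 0.0, 'qpos': array([ 1.02,  0.26, -0.05,  1.26,  0.  ,  1.42]), 'qvel': array([ 0., -0.,  0., -0., -0.,  0.]), 'joint_efforts': array([ -0.  , -63.76,  38.46,   0.01,  -0.  ,   0.  ]), 'position': array([200.31, 484.97, 230.83]), 'orientation': array([-0.61, -3.08,  0.  ]), 'ft_force': array([-0.27, -0.15,  0.07]), 'ft_torque': array([-0.03,  0.01, -0.  ]), 'grasp_force': 0.0, 'width': 85.22762930737336}
side [[493.21   0.   280.65]
 [  0.   493.21 213.88]
 [  0.     0.     1.  ]] [[ 1.    0.02  0.01]
 [ 0.03 -0.62 -0.78]
 [-0.01  0.78 -0.62]] [-576.42  -30.13 1206.85] [ 589.6  -949.28  735.45]
top [[531.21   0.   271.41]
 [  0.   531.21 219.25]
 [  0.     0.     1.  ]] [[ 0.01 -1.    0.01]
 [-0.98 -0.01 -0.18]
 [ 0.18 -0.01 -0.98]] [-119.5   598.25 1393.3 ] [ 336.8   -98.49 1479.97]
```

View pics/top0.png

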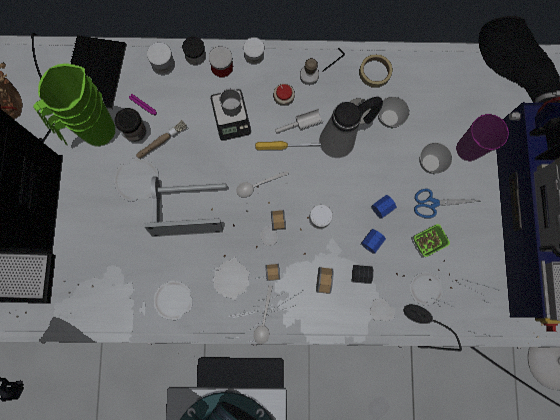

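View pics/side0.png

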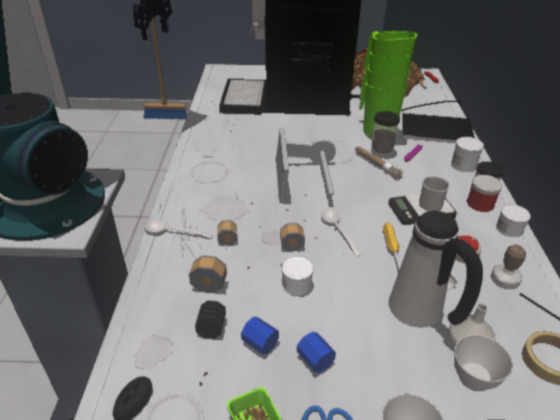

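Top view: three brown spools at about (278,220), (273,272) and (325,280), black cap at (362,274), white tin at (320,216), and two blue decoy caps at (384,206) and (373,240). The holder lies with its base at (185,228), its rod at (190,187) and its head at (155,187), so the rod points toward −y. I'll measure these coarsely next.

```bash
cat > h.py <<'E'
from workcell import r
import cv2,numpy as np
from scipy.spatial.transform import Rotation as Ro
np.set_printoptions(precision=1,suppress=True)
def ray(m,u,v):
    R=np.array(m["R"]);c=-R.T@np.array(m["t"])
    return c,R.T@np.linalg.inv(np.array(m["K"]))@np.array([u,v,1.])
def onz(m,u,v,z):
    c,d=ray(m,u,v);return c+d*(z-c[2])/d[2]
def proj(m,X):
    p=np.array(m["K"])@(np.array(m["R"])@np.array(X,float)+m["t"]);return p[:2]/p[2]
def tool(): 
    s=r.sense();return s["position"],Ro.from_rotvec(s["orientation"]).as_matrix(),s
def to(X,yaw=None):
    "remaining shift in tool axes (m); yaw: world direction (deg) wanted for tool y, mod 180"
    p,R,s=tool();d=R.T@(np.array(X,float)-p)/1000
    ty=np.degrees(np.arctan2(R[1,1],R[0,1]));o=[f"tooly {ty:.1f}"]
    if yaw is not None: o.append(f"turn {-((yaw-ty+90)%180-90):.1f}")
    print(s["time"],"p",p,"d",np.round(d,4),o,"F",s["ft_force"],"w",round(s["width"],1),"g",s["grasp_force"])
E
python3 - <<'E'
from h import *
m=r.camera_model("top");im=cv2.imread("pics/top0.png")
for n,(u,v),z in[("s1",(278,220),50),("s2",(273,272),45),("s3",(325,280),60),("cap",(362,274),46),("tin",(320,216),50),("basecornerL",(146,228),100),("baseR",(223,226),100),("rodtip",(228,188),40),("rodhead",(160,188),40)]:
    print(n,onz(m,u,v,z))
c=im[160:300,130:400];cv2.imwrite("pics/c1.png",cv2.resize(c,None,fx=2.95,fy=2.95,interpolation=cv2.INTER_CUBIC))
hsv=cv2.cvtColor(im,cv2.COLOR_BGR2HSV)
for cont in cv2.findContours(cv2.inRange(hsv,(5,60,40),(25,255,255)),0,2)[0]:
    if cv2.contourArea(cont)>40:print(cv2.minAreaRect(cont))
to([500,0,200],0);p,R,s=tool();print(R)
m=r.camera_model("wrist");print(m["K"],m["R"]@R,m["R"]@p+m["t"])
E
```

```text
s1 [ 598.7 -130.8   50. ]
s2 [ 456.8 -118.6   45. ]
s3 [ 435.8 -257.2   60. ]
cap [ 454.1 -358.9   46. ]
tin [ 611.3 -246.    50. ]
basecornerL [563.9 216.9 100. ]
baseR [571.7  15.  100. ]
rodtip [689.4   8.9  40. ]
rodhead [686.9 197.8  40. ]
((548.509765625, 320.6556701660156), (5.863558769226074, 20.896726608276367), 86.42366790771484)
((325.5231018066406, 279.8154296875), (10.666986465454102, 24.0627384185791), 7.125016689300537)
((272.39312744140625, 271.71722412109375), (14.948187828063965, 10.131549835205078), 85.2363510131836)
((429.0, 240.0), (14.0, 20.0), 90.0)
((277.9923400878906, 219.43850708007812), (17.985034942626953, 10.046812057495117), 82.87498474121094)
((271.0, 145.0), (8.0, 32.0), 90.0)
((152.8994598388672, 145.36355590820312), (6.2285895347595215, 38.218963623046875), 53.61564636230469)
((10.5, 94.5), (47.0, 21.0), 90.0)
((375.5, 70.0), (31.0, 32.0), 0.0)
0.1 p [200.3 485.  230.9] d [-0.5 -0.3  0. ] ['tooly 67.6', 'turn 67.6'] F [-0.4 -0.4  0. ] w 85.2 g 0.0
[[-0.9  0.4 -0. ]
 [ 0.4  0.9 -0. ]
 [ 0.  -0.  -1. ]]
[[300.9   0.  276.8]
 [  0.  300.9 207.3]
 [  0.    0.    1. ]] [[ 0.   1.   0. ]
 [-0.9  0.  -0.3]
 [-0.3 -0.   0.9]] [  0.2  30.9 159.7]
```

View pics/c1.png

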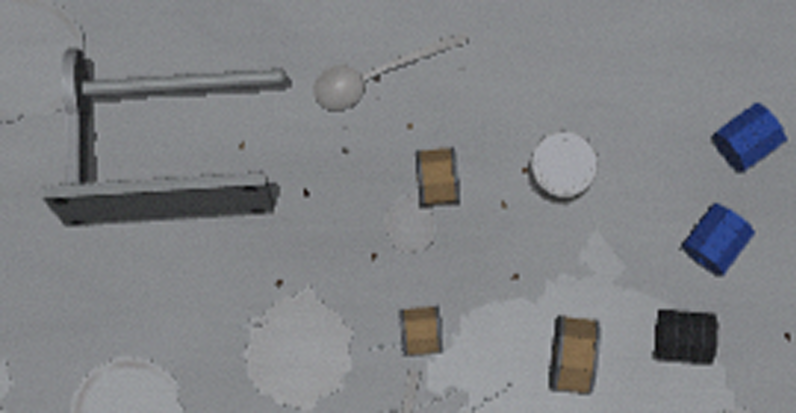

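In the enlarged crop the brown spools at (325,280), (278,220) and (273,272) measure about 24, 18 and 15 px across flats. That is roughly 65, 49 and 40 mm, so they are spools a, c and d, and b is absent. The black cap is at (362,274); the two blue ones are decoys. I'll move the wrist camera over the holder now.

>>> carry_out([
  [[0, 0, 0, 8.45], [0, 0, 0, 8.45], [0, 0, 0, 8.45], [0, 0, 0, 8.45], [0, 0, 0, 8.45], [0, 0, 0, 8.45], [0, 0, 0, 8.45], [0, 0, 0, 8.45]],
], claw=1)

```text
time: 0.9
position: [200.4, 485.1, 231.0]
orientation: [2.229, 2.214, -0.001]
ft_force: [0.2, 1.1, -0.3]
width: 85.5
grasp_force: 0.0
```

>>> carry_out([
  [[-0.0266, 0.0275, 0, 0], [-0.0266, 0.0275, 0, 0], [-0.0266, 0.0275, 0, 0], [-0.0266, 0.0275, 0, 0], [-0.0266, 0.0275, 0, 0], [-0.0266, 0.0275, 0, 0], [-0.0266, 0.0275, 0, 0], [-0.0266, 0.0275, 0, 0]],
])

```text
time: 1.7
position: [421.1, 270.9, 231.1]
orientation: [-2.222, -2.22, 0.0]
ft_force: [-0.1, 0.6, -0.6]
width: 85.3
grasp_force: 0.0
```

>>> carry_out([
  [[-0.0266, 0.0275, 0, 0], [-0.0266, 0.0275, 0, 0], [-0.0266, 0.0275, 0, 0], [-0.0266, 0.0275, 0, 0], [-0.0266, 0.0275, 0, 0], [-0.0266, 0.0275, 0, 0], [-0.0266, 0.0275, 0, 0], [-0.0266, 0.0275, 0, 0]],
])

```text
time: 2.5
position: [640.9, 57.9, 230.9]
orientation: [-2.222, -2.22, 0.001]
ft_force: [0.9, 0.5, 1.4]
width: 85.4
grasp_force: 0.0
```

Run:
```python
from h import *
to([640,60,230],0);print(r.sense()["qpos"]*100)
cv2.imwrite("pics/w1.png",r.get_image("wrist"))
```

```text
2.5 p [640.9  57.9 230.9] d [ 0. -0.  0.] ['tooly -0.1', 'turn -0.1'] F [0.9 0.5 1.4] w 85.4 g 0.0
[ -3.6  47.5  28.3 137.9   0.  153.5]
```

View pics/w1.png

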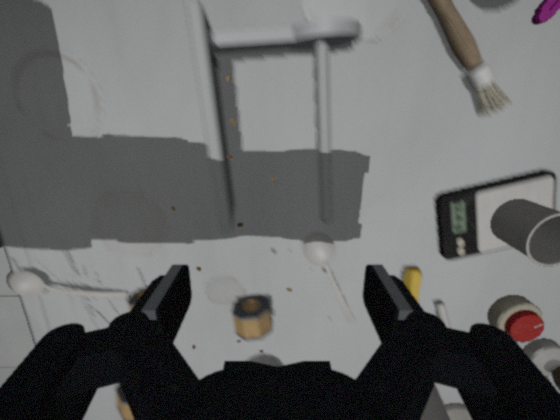

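The wrist view has +x to the right and +y up. It shows the rod running from (321,45) at the head down to its tip at about (327,220), and the base edge at left from (200,10) to (228,225).

Run:
```python
from h import *
m=r.camera_model("wrist");im=cv2.imread("pics/w1.png");g=cv2.cvtColor(im,cv2.COLOR_BGR2GRAY).astype(int)
for v in(70,100,130,170,190,205,215,220,225): print(v,g[v,312:340:1])
for u,v in((321.5,50),(323,100),(327,218)):print(onz(m,u,v,37))
```

```text
70 [133 128 114 104 103 110 120 131 141 145 148 147 143 138 132 129 130 136
 140 146 149 151 152 150 153 151 151 151]
100 [144 136 125 114 107 107 115 122 134 142 146 150 150 145 138 132 132 136
 137 142 147 150 151 151 151 153 151 151]
130 [153 153 147 141 132 122 112 117 127 135 139 145 147 146 143 139 132 131
 136 140 146 150 151 152 154 153 153 153]
170 [88 87 90 85 86 82 79 74 74 76 76 78 83 80 82 79 79 77 80 85 82 87 87 85
 87 88 89 89]
190 [91 90 87 90 86 86 87 81 72 74 71 75 77 79 79 80 77 78 78 80 84 83 87 85
 83 84 87 87]
205 [89 88 91 86 89 85 85 79 79 74 72 79 79 78 80 79 81 77 83 79 79 80 84 85
 89 85 88 86]
215 [89 88 87 90 88 89 85 82 76 73 75 75 76 80 83 80 79 80 79 80 80 82 82 85
 86 87 87 85]
220 [88 91 87 88 85 90 91 88 84 80 70 70 72 74 76 79 81 78 79 83 78 82 85 84
 87 84 85 88]
225 [87 91 90 89 90 90 88 87 88 87 89 87 88 88 85 88 85 85 84 87 88 89 86 89
 87 88 87 89]
[690.2 188.4  37. ]
[693.9 141.4  37. ]
[704.6   9.5  37. ]
```

>>> carry_out([
  [[0.04, 0.0265, 0, 0], [0.04, 0.0265, 0, 0], [0, 0, 0.04, -4.7], [0, 0, 0.04, 0], [0, 0, 0.04, 0], [0, 0, 0.04, 0], [0, 0, 0.02, 0], [0, 0, 0, 0]],
], claw=0.6, newtons=20)

```text
time: 3.35
position: [691.1, 139.0, 47.9]
orientation: [-2.127, -2.307, 0.007]
ft_force: [-0.4, -0.2, 0.5]
width: 51.0
grasp_force: 0.0
```

Run:
```python
from h import *
to([694,138,20],4.6)
cv2.imwrite("pics/w2.png",r.get_image("wrist"))
```

```text
3.35 p [691.1 139.   47.9] d [-0.  0.  0.] ['tooly 4.6', 'turn 0.0'] F [-0.4 -0.2  0.5] w 51.0 g 0.0
```

View pics/w2.png

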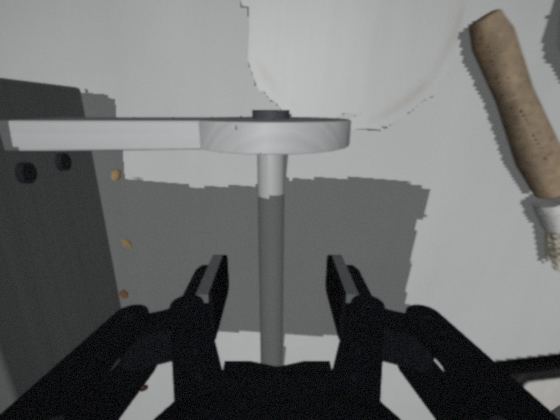

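The rod runs vertically at column 271 and the fingers are centred at about 277, so the angle matches and the rod is about 3 mm toward −x. I'll descend and grip.

>>> carry_out([
  [[0, -0.003, 0.014, 0], [0, 0, 0.014, 0], [0, 0, 0, 0], [0, 0, 0, 0], [0, 0, 0, 0], [0, 0, 0, 0], [0, 0, 0, 0], [0, 0, 0, 0]],
], claw=0.6)

```text
time: 4.2
position: [690.3, 139.0, 23.5]
orientation: [2.129, 2.31, 0.0]
ft_force: [-0.4, -0.6, 0.8]
width: 50.9
grasp_force: 0.0
```

>>> carry_out([
  [[0, 0, 0, 0], [0, 0, 0, 0], [0, 0, 0, 0], [0, 0, 0, 0], [0, 0, 0, 0], [0, 0, 0, 0], [0, 0, 0, 0], [0, 0, 0, 0]],
], claw=0, newtons=25)

```text
time: 5.0
position: [690.0, 139.0, 23.3]
orientation: [-2.129, -2.31, 0.0]
ft_force: [-5.1, 0.9, 3.3]
width: 13.0
grasp_force: 24.5
```

>>> carry_out([
  [[0, -0.0046, -0.0128, 0], [0, -0.0059, -0.0123, 0], [0, -0.0071, -0.0116, 0], [0, -0.0083, -0.0107, 0], [0, -0.0094, -0.0099, 0], [0, -0.0104, -0.0088, 0], [0, -0.0112, -0.0077, 0], [0, -0.012, -0.0065, 0]],
])

```text
time: 5.8
position: [621.5, 133.4, 105.3]
orientation: [2.128, 2.308, 0.003]
ft_force: [2.7, 1.4, 6.1]
width: 12.9
grasp_force: 25.7
```

>>> carry_out([
  [[0, -0.0126, -0.0051, 0], [0, -0.013, -0.0039, 0], [0, -0.0134, -0.0024, 0], [0, -0.0136, -0.0011, 0], [0, -0.0136, 0.0004, 0], [0, -0.0135, 0.0018, 0], [0, -0.0132, 0.0032, 0], [0, -0.0128, 0.0046, 0]],
])

```text
time: 6.6
position: [514.5, 124.7, 106.0]
orientation: [-2.129, -2.31, 0.001]
ft_force: [19.1, 2.1, 39.7]
width: 13.0
grasp_force: 30.9
```

Run:
```python
from h import *
to([694,138,20],4.6)
cv2.imwrite("pics/s2.png",r.get_image("side")[100:300,180:420])
```

```text
6.6 p [514.5 124.7 106. ] d [-0.   0.2  0.1] ['tooly 4.7', 'turn 0.1'] F [19.1  2.1 39.7] w 13.0 g 30.949953496456146
```

View pics/s2.png

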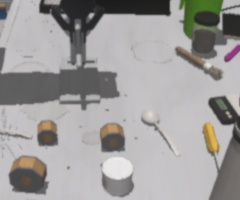

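>>> carry_out([
  [[0, 0, -0.002, 0], [0, 0, -0.002, 0], [0, 0, 0, 0], [0, 0, 0, 0], [0, 0, 0, 0], [0, 0, 0, 0], [0, 0, 0, 0], [0, 0, 0, 0]],
])

```text
time: 7.45
position: [516.2, 124.8, 110.0]
orientation: [-2.129, -2.31, 0.0]
ft_force: [-0.5, 0.1, -8.8]
width: 12.9
grasp_force: 26.1
```

>>> carry_out([
  [[0, 0, 0, 0], [0, 0, 0, 0], [0, 0, 0, 0], [0, 0, 0, 0], [0, 0, 0, 0], [0, 0, 0, 0], [0, 0, 0, 0], [0, 0, 0, 0]],
], claw=0.6)

```text
time: 8.25
position: [516.2, 124.8, 110.1]
orientation: [-2.129, -2.31, -0.0]
ft_force: [1.1, 0.6, 0.4]
width: 51.6
grasp_force: 0.0
```

>>> carry_out([
  [[0, 0, -0.03, 0], [0, 0, -0.03, 0], [0, 0, -0.03, 0], [0, 0, -0.03, 0], [-0.04, -0.01, -0.03, 0], [-0.05, -0.01, 0, 0], [-0.05, -0.01, 0, 0], [0, 0, 0, 0]],
])

```text
time: 9.05
position: [497.6, -19.0, 259.7]
orientation: [2.135, 2.303, -0.001]
ft_force: [0.1, 0.5, -0.7]
width: 51.3
grasp_force: 0.0
```

```bash
sed -i 's/np.round(d,4)/d.round(4).tolist()/' h.py
python3 - <<'E'
from h import *
to([694,138,20],4.6)
cv2.imwrite("pics/w3.png",r.get_image("wrist"))
E
```

```text
9.05 p [497.6 -19.  259.7] d [0.1419, 0.2077, 0.2396] ['tooly 4.4', 'turn -0.2'] F [ 0.1  0.5 -0.7] w 51.3 g 0.0
```

View pics/w3.png

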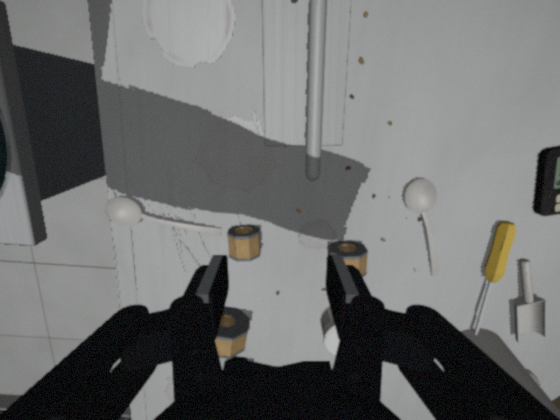

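The holder stands: in this view the base is flat and the rod runs from (319,0) to its tip at about (313,178). Spool d is at (244,242), c at (348,258), a at (228,330) and the tin at (335,340). I'll measure the rod and move above spool a.

```bash
cat >> h.py <<'E'
def rod(im,m,rows):
    g=cv2.GaussianBlur(cv2.cvtColor(im,cv2.COLOR_BGR2GRAY),(5,5),0).astype(float)
    return g
E
python3 - <<'E'
from h import *
m=r.camera_model("wrist");im=cv2.imread("pics/w3.png");g=cv2.cvtColor(im,cv2.COLOR_BGR2GRAY).astype(int)
for v in(10,60,110,150,165,170): print(v,g[v,302:332])
print(g[165:192,313])
mt=r.camera_model("top")
for u,v in((318,10),(316.5,60),(315,110),(313.5,150),(313,177)):print(onz(m,u,v,120),proj(mt,onz(m,u,v,120)))
t=r.get_image("top");cv2.imwrite("pics/top1.png",t);g=cv2.cvtColor(t,cv2.COLOR_BGR2GRAY).astype(int)
p=proj(mt,onz(m,313,177,120)).astype(int);print(p);print(g[p[1]-10:p[1]+10,p[0]-12:p[0]+10])
E
```

```text
10 [159 157 155 156 155 148 121  94  98 111 120 132 137 142 151 158 163 158
 149 141 136 129 121 113 122 143 152 152 151 149]
60 [162 161 159 159 147 117  96 103 118 131 136 147 154 162 168 165 158 148
 144 133 124 115 123 143 154 156 157 153 152 156]
110 [164 161 152 122  94  98 110 123 133 142 149 161 168 167 161 154 147 137
 130 119 124 143 155 157 158 157 156 156 157 157]
150 [ 90  87  88  88  95 111 124 137 145 153 160 165 162 156 147 143 136 122
 110  99 101 107 120 123 132 136 139 145 146 150]
165 [87 89 85 77 66 68 74 78 83 85 92 91 89 85 86 84 77 74 82 87 90 89 90 88
 88 90 89 88 87 89]
170 [93 85 83 73 66 72 73 81 84 85 88 90 87 87 85 83 76 72 79 87 91 93 90 88
 90 87 91 91 88 90]
[91 90 91 89 93 90 88 88 88 90 83 88 83 80 73 74 80 89 86 89 89 87 86 88
 87 88 86]
[520.  140.3 120. ] [173.2 243.9]
[523.2 103.8 120. ] [187.4 242.8]
[526.7  63.6 120. ] [203.1 241.7]
[529.4  28.4 120. ] [216.8 240.8]
[531.9   3.  120. ] [226.7 239.9]
[226 239]
[[60 61 59 62 58 62 57 63 60 62 59 50 55 65 71 71 72 71 71 70 74 72]
 [63 58 55 59 59 55 59 59 58 60 57 45 62 70 71 74 70 73 69 71 72 71
[... 544 characters left out ...]
69 75 73]
 [61 62 64 66 58 66 60 61 59 53 67 71 71 74 68 72 71 67 70 69 74 70]
 [61 60 61 61 63 59 58 60 63 47 66 69 67 72 72 74 74 73 75 71 75 72]
 [62 63 67 56 57 55 61 60 55 50 72 73 72 73 71 73 67 70 77 71 70 69]
 [61 65 57 61 69 62 55 55 56 57 71 74 70 69 71 71 72 74 73 70 69 74]
 [65 64 62 61 56 60 58 57 52 62 77 72 75 69 71 68 71 74 72 71 70 70]
 [61 61 58 59 59 59 60 50 44 68 76 77 74 74 71 78 71 77 74 74 71 73]
 [65 62 57 60 57 57 58 51 50 77 76 74 76 75 75 70 75 74 73 77 74 72]
 [63 61 57 57 58 55 57 57 60 76 78 78 78 73 76 75 76 78 73 76 78 72]
 [58 59 54 60 53 59 56 49 58 83 77 77 77 77 81 79 74 77 74 80 79 79]
 [59 59 53 57 58 54 54 44 56 82 74 75 78 78 75 79 77 79 76 78 78 76]]
```

>>> carry_out([
  [[-0.0388, -0.0134, 0, 1.9], [-0.0388, -0.0121, 0, 1.9], [-0.0388, -0.0108, 0, 1.9], [-0.0388, -0.0095, 0.02, 1.9], [-0.0388, -0.0083, 0.03, 1.9], [-0.0388, -0.007, 0.03, 1.9], [0, 0, 0.03, 0], [0, 0, 0.01, 0]],
], claw=1)

```text
time: 9.95
position: [435.8, -246.4, 137.0]
orientation: [-2.346, -2.084, 0.001]
ft_force: [0.3, 1.4, 1.1]
width: 85.6
grasp_force: 0.0
```

Run:
```python
from h import *
to([436,-257,40],-7)
cv2.imwrite("pics/w4.png",r.get_image("wrist"))
```

```text
9.95 p [ 435.8 -246.4  137. ] d [-0.0107, 0.0017, 0.097] ['tooly -6.8', 'turn 0.2'] F [0.3 1.4 1.1] w 85.6 g 0.0
```

View pics/w4.png

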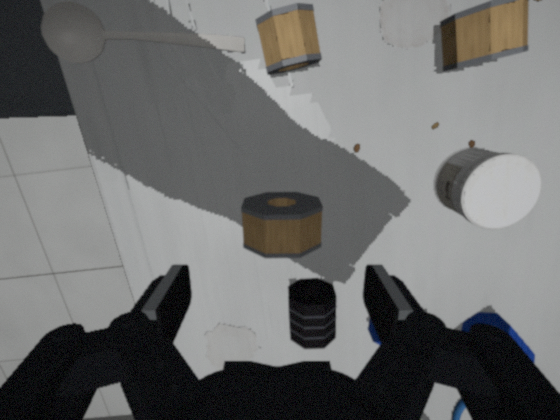

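The wrist view shows spool a at (282,225) with its axis vertical, so the yaw is right. The cap is at (312,313), c and d are at the top, and the tin is at (490,190).

Run:
```python
from h import *
m=r.camera_model("wrist");im=cv2.imread("pics/w4.png");g=cv2.cvtColor(im,cv2.COLOR_BGR2GRAY).astype(int)
print(g[185:265,282]);print(g[235,235:330])
for u,v,z in((282,217,66),(282,253,66),(243,235,33),(322,235,33),(282,193,0)):print(onz(m,u,v,z))
c=im[265:360,270:350];cv2.imwrite("pics/c2.png",cv2.resize(cv2.convertScaleAbs(c,alpha=3,beta=10),None,fx=5,fy=5,interpolation=cv2.INTER_CUBIC))
```

```text
[ 97  98 100  95  98  97  84  63  45  46  43  46  49  71  73  74  77  74
  71  76  71  57  50  44  43  47  43  44  46  49  57  60  62  65  67  70
  74  74  75  78  74  77  75  77  76  81  77  81  80  79  82  79  82  79
  79  79  78  76  76  78  78  73  73  75  73  76  76  71  67  64  62  69
  98 140 158 165 166 165 165 164]
[167 168 167 170 169 167 167 150 118  79  66  67  71  70  68  69  69  65
  69  72  70  68  66  72  68  66  68  67  72  71  72  81  76  79  78  78
  77  79  81  77  78  76  77  79  80  80  79  82  79  83  80  76  78  74
  78  76  76  70  78  77  74  75  75  77  78  71  71  68  65  68  67  65
  71  66  66  69  70  73  68  69  70  67  69  70  70  74  86  94  96  95
  94  93  96 100  94]
[ 441.1 -244.4   66. ]
[ 437.8 -274.3   66. ]
[ 403.9 -269.3   33. ]
[ 473.6 -277.4   33. ]
[ 442. -244.    0.]
```

View pics/c2.png

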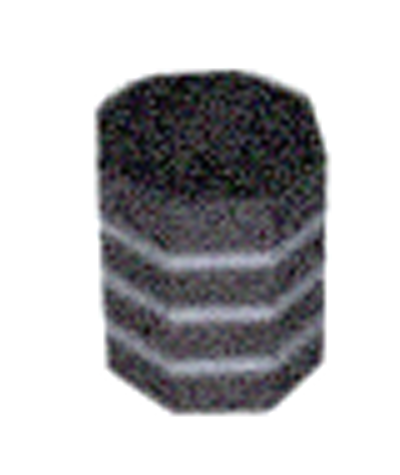

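The cap's lit end needs a noise-averaged look later. For now I'll grip spool a, centred at about (439,−262).

>>> carry_out([
  [[-0.0151, 0.005, 0.027, 0], [0, 0, 0.03, 0], [0, 0, 0.03, 0], [0, 0, 0.025, 0], [0, 0, 0.015, 0], [0, 0, 0, 0], [0, 0, 0, 0], [0, 0, 0, 0]],
])

```text
time: 10.8
position: [440.8, -263.2, 13.9]
orientation: [2.346, 2.087, 0.001]
ft_force: [0.4, 0.3, 0.0]
width: 85.2
grasp_force: 0.0
```

>>> carry_out([
  [[0, 0, 0, 0], [0, 0, 0, 0], [0, 0, 0, 0], [0, 0, 0, 0], [0, 0, 0, 0], [0, 0, 0, 0], [0, 0, 0, 0], [0, 0, 0, 0]],
], claw=0, newtons=30)

```text
time: 11.6
position: [440.3, -263.3, 13.5]
orientation: [2.347, 2.086, 0.001]
ft_force: [-1.0, 2.6, 9.7]
width: 65.7
grasp_force: 31.2
```

Run:
```python
from h import *
to([439,-262,10],-7)
```

```text
11.6 p [ 440.3 -263.3   13.5] d [0.0011, -0.0014, 0.0035] ['tooly -6.7', 'turn 0.3'] F [-1.   2.6  9.7] w 65.7 g 31.1769940238446
```

>>> carry_out([
  [[0, 0, -0.029, 0], [0, 0, -0.029, 0], [0, 0, -0.029, 0], [0.0455, 0.0138, 0, 0], [0.0455, 0.0138, 0, 0], [0.0455, 0.0138, 0, 0], [0.0455, 0.0138, 0, 0], [0.0455, 0.0138, 0, 0]],
])

```text
time: 12.4
position: [535.6, -43.4, 100.0]
orientation: [2.348, 2.086, 0.001]
ft_force: [1.1, -0.6, -1.6]
width: 65.6
grasp_force: 36.1
```

>>> carry_out([
  [[0, 0, 0, -6], [0, 0, 0, -5.8], [0, 0, 0, 0], [0, 0, 0, 0], [0, 0, 0, 0], [0, 0, 0, 0], [0, 0, 0, 0], [0, 0, 0, 0]],
])

```text
time: 13.2
position: [535.0, -45.4, 99.5]
orientation: [-2.122, -2.316, 0.0]
ft_force: [-0.6, 0.0, -1.6]
width: 65.3
grasp_force: 36.1
```

Run:
```python
from h import *
to([536,-45,100.5],5)
ims=[r.get_image("wrist") for _ in range(4)];im=np.mean(ims,0).astype(np.uint8)
cv2.imwrite("pics/w5.png",im)
```

```text
13.2 p [535.  -45.4  99.5] d [0.0003, 0.001, -0.001] ['tooly 5.0', 'turn 0.0'] F [-0.6  0.  -1.6] w 65.3 g 36.08931118156761
```

View pics/w5.png

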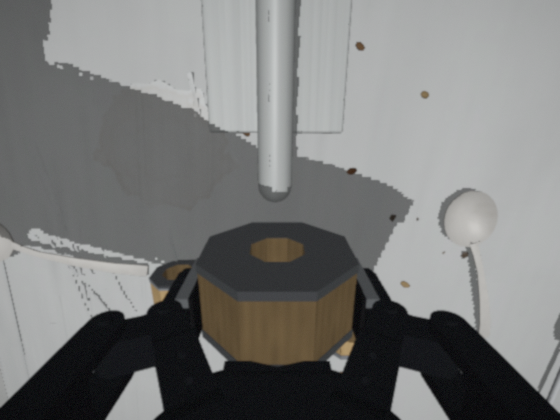

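The rod is at column 275–276 and the spool hole at 277, both vertical and at the same scale (2.4 px/mm), so they are aligned within 1 mm. I'll thread spool a now.

>>> carry_out([
  [[0.01, -0.0008, -0.0005, 0], [0.01, 0, 0, 0], [0.01, 0, 0, 0], [0.01, 0, 0, 0], [0.01, 0, 0, 0], [0.01, 0, 0, 0], [0.01, 0, 0, 0], [0, 0, 0, 0]],
])

```text
time: 14.2
position: [527.9, 25.7, 100.0]
orientation: [-2.12, -2.318, -0.0]
ft_force: [-0.0, -0.4, -0.7]
width: 65.6
grasp_force: 36.1
```

Run:
```python
from h import *
to([536,-45,100.5],5)
im=np.mean([r.get_image("wrist") for _ in range(3)],0).astype(np.uint8)
cv2.imwrite("pics/w6.png",im)
g=cv2.cvtColor(im,cv2.COLOR_BGR2GRAY).astype(int)
for v in(20,80,140,180):print(v,g[v,250:305])
```

```text
14.2 p [527.9  25.7 100. ] d [-0.0711, 0.0018, -0.0005] ['tooly 5.1', 'turn 0.1'] F [-0.  -0.4 -0.7] w 65.6 g 36.090570143423975
20 [173 171 171 171 171 172 170 170 166 146 121 117 124 131 136 143 146 151
 154 156 159 163 166 168 171 176 180 184 187 187 183 178 172 167 163 160
 158 156 153 152 148 145 140 135 129 123 117 105  95  99 124 153 166 168
 168]
80 [177 176 175 175 175 175 177 177 174 163 140 122 123 132 140 146 149 154
 158 161 163 164 163 167 174 182 187 191 194 193 186 179 173 168 165 162
 160 158 155 152 148 143 137 130 124 114 104  97  97 108 133 161 169 172
 171]
140 [176 176 178 177 176 177 177 178 177 174 157 134 125 131 137 146 150 154
 160 161 165 168 170 174 178 181 186 189 190 186 181 175 171 167 166 163
 159 158 154 150 144 136 130 121 111 100 115 150 166 170 171 171 172 172
 172]
180 [101 102 103 103 100 101 101 103 103 103  98 104 116 128 139 143 149 154
 160 163 166 168 172 174 177 180 182 183 182 180 175 171 169 166 164 161
 159 155 150 144 138 131 122 111  95  99  96  98  98  96  98  99  99  99
  99]
```

>>> carry_out([
  [[0.0162, 0, 0, 0], [0.0162, 0, 0, 0], [0.0162, 0, 0, 0], [0.0162, 0, 0, 0], [0.0162, 0, 0, 0], [0.0162, 0, 0, 0], [0.0162, 0, 0, 0], [0.0162, 0, 0, 0]],
])

```text
time: 15.15
position: [516.8, 153.7, 100.0]
orientation: [2.122, 2.316, -0.0]
ft_force: [0.7, -0.1, -1.7]
width: 65.5
grasp_force: 36.1
```

>>> carry_out([
  [[0, 0, 0.002, 0], [0, 0, 0.002, 0], [0, 0, 0, 0], [0, 0, 0, 0], [0, 0, 0, 0], [0, 0, 0, 0], [0, 0, 0, 0], [0, 0, 0, 0]],
])

```text
time: 15.95
position: [516.7, 153.5, 96.0]
orientation: [2.121, 2.317, 0.0]
ft_force: [-0.1, 0.8, -1.1]
width: 65.5
grasp_force: 36.2
```

Run:
```python
from h import *
to([536,-45,100.5],5)
```

```text
15.95 p [516.7 153.5  96. ] d [-0.1994, 0.0018, -0.0045] ['tooly 5.0', 'turn 0.0'] F [-0.1  0.8 -1.1] w 65.5 g 36.20311912614852
```

>>> carry_out([
  [[0, 0, 0, 0], [0, 0, 0, 0], [0, 0, 0, 0], [0, 0, 0, 0], [0, 0, 0, 0], [0, 0, -0.02, 0], [0, 0, -0.05, 0], [0, 0, -0.05, 0]],
], claw=1)

```text
time: 16.75
position: [515.9, 153.4, 217.1]
orientation: [-2.121, -2.316, 0.002]
ft_force: [1.0, -0.6, -0.0]
width: 85.4
grasp_force: 0.0
```

>>> carry_out([
  [[-0.048, 0.0096, 0, 0], [-0.048, 0.0096, 0, 0], [-0.048, 0.0096, 0, 0], [-0.048, 0.0096, 0, 0], [-0.048, 0.0096, 0, 0], [-0.046, 0.0096, 0.03, 0], [0, 0, 0.04, -1.5], [0, 0, 0.01, 0]],
])

```text
time: 17.55
position: [596.1, -122.1, 135.4]
orientation: [-2.089, -2.34, 0.003]
ft_force: [-0.5, 0.3, 0.1]
width: 85.4
grasp_force: 0.0
```

Run:
```python
from h import *
to([598.7,-131,13],6.5)
im=np.mean([r.get_image("wrist") for _ in range(3)],0).astype(np.uint8)
cv2.imwrite("pics/w7.png",im)
```

```text
17.55 p [ 596.1 -122.1  135.4] d [-0.0094, 0.0022, 0.1224] ['tooly 6.5', 'turn -0.0'] F [-0.5  0.3  0.1] w 85.4 g 0.0
```

View pics/w7.png

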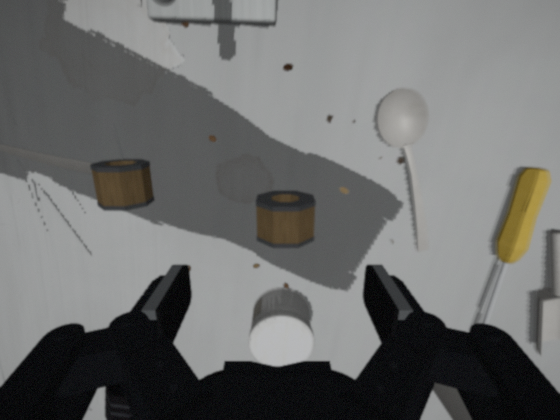

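Spool c is at (286,218), axis vertical, with d at (122,185). The tin at (282,330) is more than 80 mm from c and clear of the fingers.

Run:
```python
from h import *
m=r.camera_model("wrist");im=cv2.imread("pics/w7.png");g=cv2.cvtColor(im,cv2.COLOR_BGR2GRAY).astype(int)
print(g[185:255,286]);print(g[225,250:322])
for u,v,z in((286,208,50),(286,245,50),(257,225,25),(315,225,25),(286,192,0)):print(onz(m,u,v,z))
```

```text
[89 88 89 87 85 71 51 45 51 60 70 70 71 71 70 69 63 53 43 45 43 49 53 57
 59 59 65 69 70 69 71 73 71 73 73 75 76 77 75 76 78 78 75 78 76 76 75 76
 75 74 74 73 74 72 72 73 72 70 65 61 58 59 67 80 88 91 92 91 91 92]
[90 90 90 91 90 88 82 71 67 66 65 66 67 67 66 66 66 65 63 65 66 63 66 70
 71 73 78 75 72 72 73 74 73 76 75 76 78 78 75 76 75 74 74 75 73 73 71 68
 68 66 66 64 65 68 64 66 68 67 67 66 66 66 65 71 81 87 90 91 90 89 90 93]
[ 605.8 -117.4   50. ]
[ 609.9 -150.2   50. ]
[ 583.2 -145.    25. ]
[ 636.  -138.9   25. ]
[ 607.3 -117.6    0. ]
```

>>> carry_out([
  [[-0.0135, 0.007, 0.025, 0], [0, 0, 0.03, 0], [0, 0, 0.03, 0], [0, 0, 0.025, 0], [0, 0, 0.015, 0], [0, 0, 0, 0], [0, 0, 0, 0], [0, 0, 0, 0]],
])

```text
time: 18.5
position: [607.4, -134.3, 16.0]
orientation: [2.089, 2.343, 0.002]
ft_force: [-0.1, 0.2, -0.8]
width: 85.2
grasp_force: 0.0
```

>>> carry_out([
  [[0, 0, 0, 0], [0, 0, 0, 0], [0, 0, 0, 0], [0, 0, 0, 0], [0, 0, 0, 0], [0, 0, 0, 0], [0, 0, 0, 0], [0, 0, 0, 0]],
], claw=0, newtons=30)

```text
time: 19.3
position: [606.5, -134.4, 14.7]
orientation: [2.091, 2.344, 0.0]
ft_force: [-0.6, 0.7, 6.2]
width: 49.2
grasp_force: 30.9
```

Run:
```python
from h import *
to([536,-45,100],5)
```

```text
19.3 p [ 606.5 -134.4   14.7] d [0.0968, -0.0598, -0.0854] ['tooly 6.5', 'turn 1.5'] F [-0.6  0.7  6.2] w 49.2 g 30.860364669933915
```

>>> carry_out([
  [[0, 0, -0.032, 0], [0, 0, -0.032, 0], [0, 0, -0.031, 0], [0.0322, -0.0206, 0, 0], [0.0322, -0.0206, 0, 0], [0.0322, -0.0206, 0, 1.5], [0, 0, 0, 0], [0, 0, 0, 0]],
])

```text
time: 20.1
position: [533.8, -44.9, 109.6]
orientation: [2.12, 2.318, 0.0]
ft_force: [0.9, -0.5, -0.5]
width: 49.0
grasp_force: 32.3
```

Run:
```python
from h import *
to([534.3,-45.4,109.7],5)
im=np.mean([r.get_image("wrist") for _ in range(3)],0).astype(np.uint8)
cv2.imwrite("pics/w8.png",im)
g=cv2.cvtColor(im,cv2.COLOR_BGR2GRAY).astype(int)
for v in(20,80,140,165):print(v,g[v,250:305])
h=cv2.cvtColor(im,cv2.COLOR_BGR2HSV);k=cv2.inRange(h,(5,60,30),(25,255,255));k[:,:200]=0;k[:,350:]=0;k[:200]=0;k[300:]=0
for c in cv2.findContours(k,0,2)[0]:
    if cv2.contourArea(c)>60:print(cv2.boundingRect(c))
```

```text
20.1 p [533.8 -44.9 109.6] d [-0.0005, 0.0005, -0.0001] ['tooly 5.1', 'turn 0.1'] F [ 0.9 -0.5 -0.5] w 49.0 g 32.27821335196495
20 [175 175 175 174 175 175 175 174 165 146 134 127 126 133 138 143 148 152
 155 158 157 153 161 169 175 180 183 185 184 181 175 170 166 162 159 157
 154 152 147 142 138 131 126 118 108 100  95  93 100 119 144 160 167 167
 168]
80 [180 181 180 180 181 181 182 181 178 167 145 135 130 133 138 146 150 156
 157 162 164 170 173 177 182 188 190 191 188 184 177 171 168 164 161 157
 155 152 147 143 136 128 120 109 101  98  97  96 113 142 163 171 174 174
 173]
140 [167 175 176 177 177 177 176 176 176 172 156 140 133 132 139 145 150 156
 160 163 166 171 173 176 181 187 188 186 184 178 175 170 166 165 160 157
 155 149 144 137 130 118 107 102 102 113 143 166 172 173 174 173 174 174
 174]
165 [104 105 104 104 105 104 104 103 103 103 101 107 116 127 137 144 152 156
 159 163 166 169 173 177 180 182 185 183 181 177 173 168 165 163 159 156
 153 147 142 133 123 112 104 101 100 101 102 101 101 102 102 103 102 103
 103]
(222, 261, 111, 39)
(252, 232, 51, 21)
```

>>> carry_out([
  [[0.01, 0, 0, 0], [0.01, 0, 0, 0], [0.01, 0, 0, 0], [0.01, 0, 0, 0], [0.01, 0, 0, 0], [0.01, 0, 0, 0], [0.01, 0, 0, 0], [0.01, 0, 0, 0]],
])

```text
time: 21.05
position: [526.8, 35.2, 109.1]
orientation: [2.121, 2.317, 0.0]
ft_force: [-0.2, -0.6, -0.7]
width: 49.3
grasp_force: 32.3
```

>>> carry_out([
  [[0.0125, 0, 0, 0], [0.0125, 0, 0, 0], [0.0125, 0, 0, 0], [0.0125, 0, 0, 0], [0.0125, 0, 0, 0], [0.0125, 0, 0.002, 0], [0, 0, 0.002, 0], [0, 0, 0, 0]],
])

```text
time: 21.85
position: [520.1, 109.4, 104.8]
orientation: [-2.12, -2.318, 0.0]
ft_force: [0.4, 0.3, -0.1]
width: 49.1
grasp_force: 32.4
```

Run:
```python
from h import *
to([534.3,-45.4,109.7],5)
cv2.imwrite("pics/s3.png",cv2.resize(r.get_image("side")[100:240,220:400],None,fx=3,fy=3))
```

```text
21.85 p [520.1 109.4 104.8] d [-0.1554, 0.0004, -0.0049] ['tooly 5.1', 'turn 0.1'] F [ 0.4  0.3 -0.1] w 49.1 g 32.35956257209182
```

View pics/s3.png

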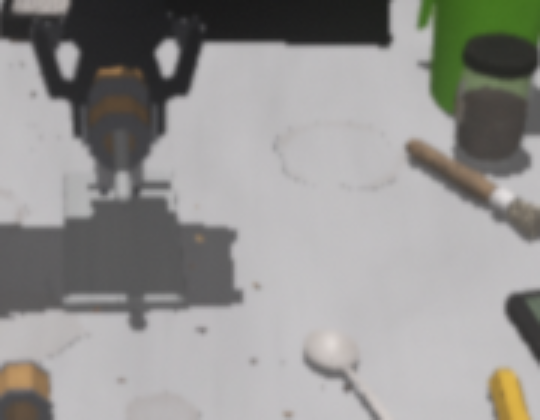

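Spool c is on the rod in front of a and the holder is upright. I'll release it and go to spool d.

>>> carry_out([
  [[0, 0, 0, 0], [0, 0, 0, 0], [0, 0, 0, 0], [0, 0, 0, 0], [0, 0, 0, 0], [0, 0, -0.02, 0], [0, 0, -0.05, 0], [0, 0, -0.04, 0]],
], claw=1)

```text
time: 22.7
position: [520.0, 109.0, 217.0]
orientation: [-2.121, -2.317, 0.0]
ft_force: [0.7, -0.9, 0.0]
width: 85.3
grasp_force: 0.0
```

>>> carry_out([
  [[-0.045, -0.0156, 0, 0], [-0.045, -0.0156, 0, 0], [-0.045, -0.0156, 0, 0], [-0.045, -0.0156, 0, 0], [-0.036, -0.0156, 0.02, 0], [0, 0, 0.03, 0], [0, 0, 0.03, 0], [0, 0, 0, 0]],
])

```text
time: 23.5
position: [459.6, -112.6, 132.5]
orientation: [-2.119, -2.313, 0.003]
ft_force: [-0.1, -0.1, 0.5]
width: 85.5
grasp_force: 0.0
```

Run:
```python
from h import *
to([462,-123,13],5)
m=r.camera_model("wrist")
im=np.mean([r.get_image("wrist") for _ in range(3)],0).astype(np.uint8)
cv2.imwrite("pics/w9.png",im)
h=cv2.cvtColor(im,cv2.COLOR_BGR2HSV);k=cv2.inRange(h,(5,60,30),(25,255,255))
for c in cv2.findContours(k,0,2)[0]:
    if cv2.contourArea(c)>100:
        x,y,w,hh=cv2.boundingRect(c);print(x,y,w,hh,cv2.minAreaRect(c),onz(m,x+w/2,y,42),onz(m,x+w/2,y+hh,42))
```

```text
23.5 p [ 459.6 -112.6  132.5] d [-0.0108, 0.002, 0.1195] ['tooly 5.0', 'turn 0.0'] F [-0.1 -0.1  0.5] w 85.5 g 0.0
252 198 48 37 ((275.58673095703125, 216.3162078857422), (35.69532775878906, 47.32868576049805), 88.69805145263672) [ 458.7 -101.6   42. ] [ 461.5 -133.9   42. ]
262 187 28 8 ((275.5, 190.5), (7.0, 27.0), 90.0) [457.9 -92.5  42. ] [458.5 -99.1  42. ]
```

>>> carry_out([
  [[-0.0055, 0.0005, 0.025, 0], [0, 0, 0.03, 0], [0, 0, 0.03, 0], [0, 0, 0.025, 0], [0, 0, 0.014, 0], [0, 0, 0, 0], [0, 0, 0, 0], [0, 0, 0, 0]],
])

```text
time: 24.45
position: [463.6, -118.8, 12.5]
orientation: [2.12, 2.316, 0.001]
ft_force: [-1.0, -0.3, -0.3]
width: 85.4
grasp_force: 0.0
```

>>> carry_out([
  [[0, 0, 0, 0], [0, 0, 0, 0], [0, 0, 0, 0], [0, 0, 0, 0], [0, 0, 0, 0], [0, 0, 0, 0], [0, 0, 0, 0], [0, 0, 0, 0]],
], claw=0, newtons=30)

```text
time: 25.25
position: [462.7, -118.5, 11.5]
orientation: [2.121, 2.317, 0.0]
ft_force: [-1.2, 0.3, 7.2]
width: 41.6
grasp_force: 29.7
```

Run:
```python
from h import *
to([534.3,-45.4,110],5)
```

```text
25.25 p [ 462.7 -118.5   11.5] d [0.0665, 0.0778, -0.0985] ['tooly 5.1', 'turn 0.1'] F [-1.2  0.3  7.2] w 41.6 g 29.744505775161088
```

>>> carry_out([
  [[0, 0, -0.033, 0], [0, 0, -0.033, 0], [0, 0, -0.033, 0], [0.0222, 0.026, 0, 0], [0.0222, 0.026, 0, 0], [0.0222, 0.026, 0, 0], [0, 0, 0, 0], [0, 0, 0, 0]],
])

```text
time: 26.05
position: [534.3, -44.8, 109.8]
orientation: [-2.12, -2.318, 0.001]
ft_force: [-1.0, -0.4, -1.5]
width: 41.7
grasp_force: 31.8
```

Run:
```python
from h import *
to([534.3,-45.4,110.5],5)
im=np.mean([r.get_image("wrist") for _ in range(3)],0).astype(np.uint8)
cv2.imwrite("pics/w10.png",im)
g=cv2.cvtColor(im,cv2.COLOR_BGR2GRAY).astype(int)
for v in(20,80,140,165):print(v,g[v,250:305])
h=cv2.cvtColor(im,cv2.COLOR_BGR2HSV);k=cv2.inRange(h,(5,60,30),(25,255,255));k[:,:200]=0;k[:,350:]=0;k[:200]=0;k[300:]=0
for c in cv2.findContours(k,0,2)[0]:
    if cv2.contourArea(c)>60:print(cv2.boundingRect(c))
```

```text
26.05 p [534.3 -44.8 109.8] d [-0.0006, -0.0001, -0.0007] ['tooly 5.1', 'turn 0.1'] F [-1.  -0.4 -1.5] w 41.7 g 31.7886636313051
20 [172 165 141 111  97  97  97  96  96  94  96 107 117 126 134 139 143 147
 152 155 156 155 157 164 171 176 180 182 183 179 173 167 162 158 155 154
 152 148 144 142 137 130 124 117 108  96  90  88  93  91  91  93  93  93
  91]
80 [176 178 177 176 175 176 178 178 176 167 149 129 121 126 134 143 147 152
 155 157 161 165 168 172 177 183 186 188 187 181 175 169 164 161 157 156
 154 148 147 139 134 127 118 108  98  94  94  99 102 126 155 168 170 170
 171]
140 [161 169 172 172 173 173 172 173 173 170 159 141 126 126 133 142 148 152
 155 161 162 166 169 174 177 181 184 185 182 176 170 167 163 160 158 155
 152 146 142 135 126 117 105  97  97 105 133 159 169 171 169 169 170 170
 171]
165 [102 103 102 102 102 101 101 101 102  99 100 103 110 122 132 140 148 150
 155 160 163 166 169 172 175 179 181 180 178 174 169 164 162 160 158 154
 150 144 138 131 123 110 100  96  96  97  99  99 100 100  99  99 100 100
 102]
(231, 262, 92, 38)
(252, 235, 51, 22)
```

>>> carry_out([
  [[0.01, 0, 0, 0], [0.01, 0, 0, 0], [0.01, 0, 0, 0], [0.01, 0, 0, 0], [0.01, 0, 0, 0], [0.01, 0, 0, 0], [0.01, 0, 0, 0], [0.01, 0, 0, 0]],
])

```text
time: 27.0
position: [527.2, 35.4, 110.1]
orientation: [2.121, 2.317, 0.0]
ft_force: [0.5, 0.1, -0.7]
width: 41.4
grasp_force: 31.8
```

>>> carry_out([
  [[0.0075, 0, 0, 0], [0.0075, 0, 0, 0], [0.0075, 0, 0, 0], [0.0075, 0, 0, 0], [0.0075, 0, 0, 0], [0, 0, 0.002, 0], [0, 0, 0.002, 0], [0, 0, 0, 0]],
])

```text
time: 27.8
position: [523.9, 71.6, 105.7]
orientation: [-2.121, -2.317, 0.001]
ft_force: [-0.0, 0.7, 0.4]
width: 41.4
grasp_force: 31.8
```

>>> carry_out([
  [[0, 0, 0, 0], [0, 0, 0, 0], [0, 0, 0, 0], [0, 0, 0, 0], [0, 0, 0, 0], [0, 0, -0.02, 0], [0, 0, -0.05, 0], [0, 0, -0.04, 0]],
], claw=1)

```text
time: 28.6
position: [523.8, 71.8, 218.0]
orientation: [2.121, 2.317, -0.0]
ft_force: [1.4, -0.5, -0.6]
width: 85.3
grasp_force: 0.0
```

Run:
```python
from h import *
to([459,-364,150],5)
m=r.camera_model("top");im=np.mean([r.get_image("top") for _ in range(3)],0).astype(np.uint8);cv2.imwrite("pics/top2.png",im)
hsv=cv2.cvtColor(im,cv2.COLOR_BGR2HSV);k=cv2.inRange(hsv,(0,0,0),(180,255,45));k[:200]=0;k[320:]=0;k[:,:240]=0;k[:,420:]=0
for c in cv2.findContours(k,0,2)[0]:
    if cv2.contourArea(c)>60:
        R=cv2.minAreaRect(c);print(R,cv2.boundingRect(c),onz(m,*R[0],30))
```

```text
28.6 p [523.8  71.8 218. ] d [-0.4284, -0.1029, 0.0681] ['tooly 5.1', 'turn 0.1'] F [ 1.4 -0.5 -0.6] w 85.3 g 0.0
((411.5, 312.0), (14.0, 15.0), 90.0) (404, 305, 16, 15) [ 354.6 -493.4   30. ]
```

Run:
```python
from h import *
m=r.camera_model("top")
for f in("top0","top2"):
    im=cv2.imread(f"pics/{f}.png");g=cv2.cvtColor(im,cv2.COLOR_BGR2GRAY);s=cv2.cvtColor(im,cv2.COLOR_BGR2HSV)
    k=cv2.morphologyEx(((g<52)&(s[:,:,2]<70)).astype(np.uint8),cv2.MORPH_CLOSE,np.ones((5,5)));k[:195]=0;k[330:]=0;k[:,:240]=0;k[:,430:]=0
    for c in cv2.findContours(k,0,2)[0]:
        if cv2.contourArea(c)>60:
            R=cv2.minAreaRect(c);print(f,R,cv2.mean(im,cv2.drawContours(np.zeros_like(g),[c],0,255,-1)),onz(m,*R[0],35))
```

```text
top0 ((417.2000427246094, 313.60003662109375), (28.621667861938477, 15.20526123046875), 26.56505012512207) (35.335180055401665, 34.43767313019391, 34.18282548476454, 0.0) [ 350.4 -507.3   35. ]
top0 ((361.9918212890625, 273.5901794433594), (20.55161476135254, 16.386966705322266), 5.194429397583008) (37.88690476190476, 36.038690476190474, 35.404761904761905, 0.0) [ 456.1 -360.9   35. ]
top2 ((416.9000244140625, 313.300048828125), (27.828041076660156, 15.17893123626709), 18.434947967529297) (43.505649717514125, 42.545197740113, 42.152542372881356, 0.0) [ 351.2 -506.5   35. ]
top2 ((361.7448425292969, 273.56207275390625), (20.01396369934082, 16.27691650390625), 4.763641834259033) (47.01851851851852, 44.57098765432099, 44.01234567901234, 0.0) [ 456.1 -360.2   35. ]
```

>>> carry_out([
  [[-0.045, -0.0117, 0, 0], [-0.045, -0.0117, 0, 0], [-0.045, -0.0117, 0, 0], [-0.045, -0.0117, 0, 0], [-0.045, -0.0117, 0, 0], [-0.045, -0.0117, 0, 0], [-0.045, -0.0117, 0, 0], [-0.045, -0.0117, 0, 0]],
])

```text
time: 29.55
position: [461.4, -296.7, 215.0]
orientation: [-2.121, -2.316, -0.0]
ft_force: [2.0, 0.0, -0.2]
width: 85.6
grasp_force: 0.0
```

>>> carry_out([
  [[-0.045, -0.0117, 0, 5], [0, 0, 0.04, 5], [0, 0, 0.04, 0], [0, 0, 0, 0], [0, 0, 0, 0], [0, 0, 0, 0], [0, 0, 0, 0], [0, 0, 0, 0]],
])

```text
time: 30.35
position: [455.3, -341.1, 137.3]
orientation: [2.313, 2.123, 0.0]
ft_force: [-0.6, 0.2, -1.0]
width: 85.3
grasp_force: 0.0
```

Run:
```python
from h import *
to([458,-364,13],-5)
im=np.mean([r.get_image("wrist") for _ in range(12)],0)
c=np.clip(im[150:310,200:360]*3.5,0,255).astype(np.uint8);np.save("w11.npy",im)
cv2.imwrite("pics/c3.png",cv2.resize(c,None,fx=3.7,fy=3.7,interpolation=cv2.INTER_CUBIC))
```

```text
30.35 p [ 455.3 -341.1  137.3] d [-0.0224, 0.0045, 0.1243] ['tooly -4.9', 'turn 0.1'] F [-0.6  0.2 -1. ] w 85.3 g 0.0
```

View pics/c3.png

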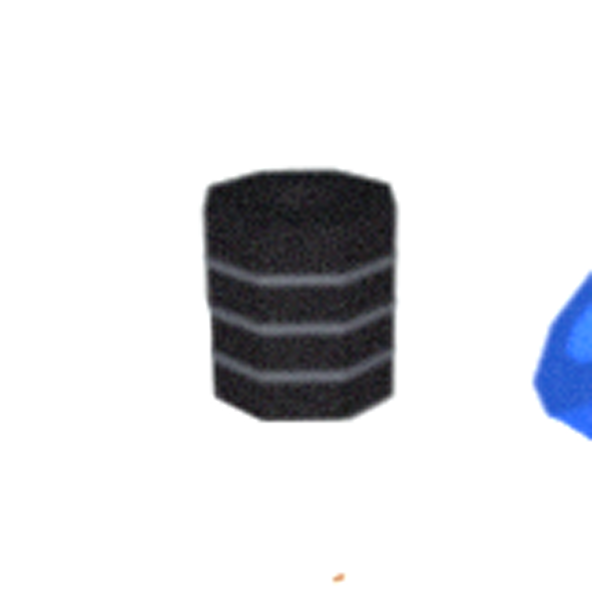

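Run:
```python
from h import *
im=np.load("w11.npy").mean(2);print(im[194:222,254:308:2].round().astype(int))
m=r.camera_model("wrist")
print(onz(m,281,214,46),onz(m,281,263,46),[onz(m,u,240,23) for u in(256.5,306.5)])
s=np.mean([r.get_image("side") for _ in range(8)],0).mean(2);ms=r.camera_model("side")
p=proj(ms,[458,-389,23]);print(p);u,v=p.astype(int);print(s[v-18:v+16:2,u-22:u+22:2].round().astype(int))
```

```text
[[95 95 94 94 94 94 92 92 90 88 88 87 85 85 85 84 84 84 84 90 93 94 95 96
  96 96 97]
 [94 94 94 93 94 92 87 80 72 68 67 65 60 61 58 58 58 58 60 73 82 91 93 95
  96 96 96]
 [94 94 94 93 91 82 70 55 38 36 31 29 28 28 27 26 25 24 26 40 55 73 84 91
  94 96 96]
 [95 93 91 86 76 60 39 24 13 14 12 10  9  9 11  9 10  8 11 12 25 38 56 73
  83 91 95]
 [94 88 78 63 43 27 14 10  8 10 10  9  9  8 10 10  8  7  6  9 10 13 24 38
  56 74 91]
 [92 71 48 31 18  8  8  8  8  7 11  9 13  8  9 10  7 11  8 10  7  9  9 14
  24 43 84]
 [89 46 19 11  8  9  8  8  8  9 10 11 10 14  9 12 10  8 10  9  9  8  9 10
   8 15 75]
 [85 31  9 10  8  7  9  7  9  7 10  8 13 13 11 10  8  9  8  8  8  8  8  8
   8  9 64]
 [82 26  9  6  6  8 10  8 10 10  8 13 10 13 13  8 12  8 10  7 10  9  5  7
   8  9 54]
 [77 19 11  9  8  7 11  8  9 11 10 12 13 13 10  7 11 12 10  9  9  9  7  7
   9  8 43]
 [70 16  9  9 12  7 13  9 11 10 11 12 14 13 10 13 10 10  9  7  6  9  7 11
   7  8 33]
 [65 13  8  8  8  5  8 10  7  8 10  7 10 13 10  9  9  9  6  8 10  6  8  8
   8 11 27]
 [61  8  8 10 11  7  7  7  8  6 10 11  7 11  9 10  8  7  9 11  8  9 
[... 2317 characters left out ...]
2  52  52  51  51  51  51  56
  105 115 116 116]
 [228 228 228 228 144  57  54  54  53  53  53  52  52  52  52  51  51  67
  112 116 116 117]
 [228 228 228 228 196  81  55  55  54  54  53  53  53  52  52  52  52  81
  115 116 116 117]
 [228 228 228 229 227 151  73  56  55  54  54  54  53  53  53  53  58  98
  116 116 117 117]
 [229 228 229 229 228 178 134  89  61  56  55  55  54  54  55  74 100 115
  117 116 117 118]
 [229 229 229 229 229 226 218 157 105  96  88  85  79  73  92 111 117 117
  117 117 117 118]
 [230 229 230 229 229 229 227 220 159 120 118 118 116 115 118 118 118 117
  117 117 118 118]
 [230 229 230 229 229 229 228 228 220 159 121 119 119 119 118 119 118 118
  117 117 117 118]]
```

The averaged frames show a small brighter patch in the cap's +y face at (280,208), which is the hole. The side view shows the −y face uniform, so it is the closed end. The hole therefore already faces the rod. I'll grip the cap, centred at about (457,−367).

>>> carry_out([
  [[-0.0258, 0.0037, 0.028, 0], [0, 0, 0.03, 0], [0, 0, 0.03, 0], [0, 0, 0.025, 0], [0, 0, 0.015, 0], [0, 0, 0, 0], [0, 0, 0, 0], [0, 0, 0, 0]],
])

```text
time: 32.15
position: [456.7, -367.4, 9.2]
orientation: [2.314, 2.122, 0.0]
ft_force: [-0.4, -0.4, 0.3]
width: 85.7
grasp_force: 0.0
```

>>> carry_out([
  [[0, 0, 0, 0], [0, 0, 0, 0], [0, 0, 0, 0], [0, 0, 0, 0], [0, 0, 0, 0], [0, 0, 0, 0], [0, 0, 0, 0], [0, 0, 0, 0]],
], claw=0, newtons=40)

```text
time: 32.95
position: [456.5, -367.1, 8.7]
orientation: [2.315, 2.123, 0.0]
ft_force: [-1.1, -0.0, 5.4]
width: 45.2
grasp_force: 41.0
```

Run:
```python
from h import *
to([536,-60,110],5)
```

```text
32.95 p [ 456.5 -367.1    8.7] d [0.3128, 0.0528, -0.1015] ['tooly -4.9', 'turn -9.9'] F [-1.1 -0.   5.4] w 45.2 g 40.96488398659858
```

>>> carry_out([
  [[0, 0, -0.033, 0], [0, 0, -0.032, 0], [0, 0, -0.032, 0], [0.0391, 0.0066, 0, 0], [0.0391, 0.0066, 0, 0], [0.0391, 0.0066, 0, 0], [0.0391, 0.0066, 0, 0], [0.0391, 0.0066, 0, 0]],
])

```text
time: 33.75
position: [506.2, -173.5, 105.3]
orientation: [2.315, 2.123, 0.0]
ft_force: [1.5, -0.4, -0.9]
width: 45.3
grasp_force: 41.4
```

>>> carry_out([
  [[0.0391, 0.0066, 0, 0], [0.0391, 0.0066, 0, 0], [0.0391, 0.0066, 0, 0], [0, 0, 0, -5], [0, 0, 0, -4.9], [0, 0, 0, 0], [0, 0, 0, 0], [0, 0, 0, 0]],
])

```text
time: 34.55
position: [535.8, -60.1, 105.1]
orientation: [2.126, 2.313, 0.0]
ft_force: [0.7, -0.4, -0.9]
width: 45.4
grasp_force: 41.2
```

Run:
```python
from h import *
to([536,-60,105.7],5)
im=np.mean([r.get_image("wrist") for _ in range(6)],0).astype(np.uint8)
cv2.imwrite("pics/w12.png",im)
g=cv2.cvtColor(im,cv2.COLOR_BGR2GRAY).astype(int)
for v in(20,80,140,160):
    d=np.abs(np.gradient(cv2.GaussianBlur(g[v:v+1].astype(np.float32),(5,1),0)[0]));a=d[245:275].argmax()+245;b=d[280:310].argmax()+280;print(v,a,b,(a+b)/2)
for v in(225,235,245,255,265):
    k=np.where(g[v,225:330]<45)[0]+225;print(v,k.min(),k.max(),(k.min()+k.max())/2)
h=g[205:275,225:330]
cv2.imwrite("pics/c4.png",np.vstack([cv2.resize(im[130:300,140:415],None,fx=2,fy=2),cv2.resize(cv2.convertScaleAbs(im[200:290,140:415],alpha=4),None,fx=2,fy=2)]))
```

```text
34.55 p [535.8 -60.1 105.1] d [0.0, 0.0002, -0.0006] ['tooly 4.8', 'turn -0.2'] F [ 0.7 -0.4 -0.9] w 45.4 g 41.239908803254366
20 257 293 275.0
80 257 296 276.5
140 251 296 273.5
160 267 284 275.5
225 230 322 276.0
235 226 326 276.0
245 225 328 276.5
255 225 328 276.5
265 225 328 276.5
```

View pics/c4.png

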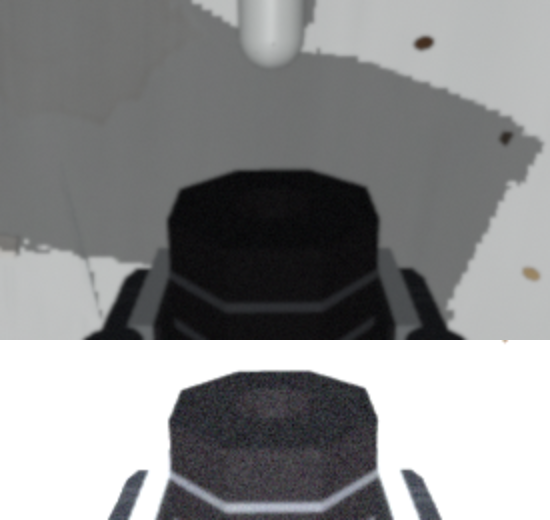

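The enlarged crop shows the held cap centred at about column 276 and the rod tip at 275.5. The faint hole patch is in the face toward the rod. I'll insert slowly and watch the force.

>>> carry_out([
  [[0.01, -0.0004, -0.0006, -0.2], [0.01, 0, 0, 0], [0.01, 0, 0, 0], [0.003, 0, 0, 0], [0.003, 0, 0, 0], [0.003, 0, 0, 0], [0.003, 0, 0, 0], [0.003, 0, 0, 0]],
])

```text
time: 35.65
position: [531.5, -14.9, 105.7]
orientation: [2.12, 2.319, -0.0]
ft_force: [0.1, -0.2, -0.7]
width: 45.4
grasp_force: 41.2
```

Run:
```python
from h import *
to([536,-60,105.7],5)
im=np.mean([r.get_image("wrist") for _ in range(4)],0).astype(np.uint8)
g=cv2.cvtColor(im,cv2.COLOR_BGR2GRAY).astype(int)
for v in(60,120,160,190): print(v,g[v,250:305])
print(g[150:230,276])
```

```text
35.65 p [531.5 -14.9 105.7] d [-0.0453, 0.0005, -0.0] ['tooly 5.1', 'turn 0.1'] F [ 0.1 -0.2 -0.7] w 45.4 g 41.2339383395738
60 [123 127 143 154 159 159 162 163 163 162 160 160 159 158 157 158 159 159
 159 160 160 159 156 156 155 156 155 155 156 159 159 160 161 161 160 158
 157 156 154 155 156 155 157 159 160 161 161 161 161 159 157 155 153 146
 136]
120 [138 137 137 147 157 163 165 165 166 165 164 165 163 162 162 162 163 163
 164 163 163 161 157 156 154 154 154 155 158 161 164 166 166 165 165 163
 162 161 162 160 162 163 163 163 163 163 162 160 161 160 162 160 146 136
 132]
160 [110 108 110 111 109 109 112 112 114 113 109 112 124 138 148 157 164 168
 172 175 179 183 186 189 193 195 198 201 199 195 190 186 182 178 177 174
 171 167 162 155 147 139 128 114 106 106 109 115 138 152 165 171 173 176
 177]
190 [116 115 116 116 117 116 117 116 116 115 113 104  91  89  93 100 107 114
 119 128 136 146 152 161 166 171 178 183 182 178 172 166 163 161 159 156
 154 147 141 133 122 110 101 100 108 113 112 114 114 115 113 113 115 115
 115]
[199 200 200 200 200 199 199 199 199 199 198 199 198 198 198 198 198 198
 199 198 197 197 198 198 197 197 197 197 196 197 197 197 196 197 197 196
 196 196 195 192 178 151 134 130 124 117 116 115 116 115 116 115 115 117
 114 115 115 114 115 115 115 116 114 115 114 116 116 116 115 115 115 115
 116 115 115 116 115 114 115 115]
```

Run:
```python
from h import *
np.set_printoptions(linewidth=220)
to([536,-60,105.7],5)
im=np.mean([r.get_image("wrist") for _ in range(3)],0).astype(np.uint8);cv2.imwrite("pics/w13.png",im)
for I in(im,cv2.imread("pics/w12.png")):
    print(cv2.resize(cv2.cvtColor(I,cv2.COLOR_BGR2GRAY)[:320,160:400],(40,40),interpolation=cv2.INTER_AREA))
```

```text
35.85 p [531.5 -15.1 105.7] d [-0.0451, 0.0005, -0.0] ['tooly 5.2', 'turn 0.2'] F [-0.3 -0.4 -0.3] w 45.8 g 41.23371344743646
[[184 184 184 ... 182 182 181]
 [185 186 186 ... 182 182 182]
 [186 186 186 ... 183 183 182]
 ...
 [192 193 193 ... 190 190 189]
 [168 142 107 ... 137 162 105]
 [ 21  20  20 ...  20  21  20]]
[[181 182 183 ... 181 180 179]
 [182 183 183 ... 182 180 180]
 [182 183 184 ... 182 181 181]
 ...
 [191 192 192 ... 188 188 188]
 [167 141 107 ... 136 161 119]
 [ 20  19  20 ...  20  20  19]]
```

Run:
```python
from h import *
import sys;np.set_printoptions(linewidth=220,threshold=sys.maxsize)
for f in("w13","w12"):
    print(cv2.resize(cv2.cvtColor(cv2.imread(f"pics/{f}.png"),cv2.COLOR_BGR2GRAY)[:352,160:400],(30,32),interpolation=cv2.INTER_AREA))
```

```text
[[184 185 184 184 184 171 129 124 120 109 130 140 143 145 145 145 145 145 130 110 115 122 126 146 181 182 181 182 182 181]
 [186 186 186 186 187 173 111 105 100  83  90  94  93  92  92  91  90  89  81  81  95 103 105 132 183 183 182 183 183 182]
 [187 186 187 187 188 177  86  56  44  43  48  65  77  91 100  93  84  72  55  44  42  47  59 132 185 183 150 181 184 183]
 [187 187 188 189 189 185 169 100  89 101 108 132 148 148 148 148 147 146 109  99  89  79 117 176 186 183 155 181 185 183]
 [188 188 189 189 189 187 180 159 121 123 127 140 149 143 148 156 154 155 126 118 114 119 181 178 186 184 185 186 186 184]
 [188 188 189 190 190 189 180 175 136 133 134 141 161 159 157 159 158 156 130 126 126 142 183 179 187 186 187 187 186 185]
 [188 188 189 190 190 190 182 180 137 138 136 137 162 160 162 163 160 157 130 129 129 147 183 179 187 187 188 188 186 186]
 [189 188 189 190 189 190 181 184 138 141 139 147 163 161 165 167 162 158 131 132 132 152 183 182 188 188 188 188 187 187]
 [189 188 190 190 189 190 182 186 141 142 140 148 164 163 166 168 163 156 129 134 133 158 183 182 137 187 189 188 18
[... 6073 characters left out ...]
 20  14  16  18  18  17  17  17  15  14  18  24  16  76  58  21 104 187 188 188 188]
 [191 190 114  24  22  20  41  25  13  19  25  21  20  20  20  20  20  21  25  21  14  17  45  20  21  22  67 181 188 177]
 [ 61  37  20  19  20  20  19  20  27  20  14  20  25  25  25  25  24  22  14  17  24  18  19  20  20  20  20  28  52  51]
 [ 20  20  20  20  19  19  19  21 102  18  25  19  16  16  16  16  16  17  24  21  65  37  19  19  19  20  20  21  20  19]
 [ 26  26  20  19  19  19  20  52 170  47  14  21  28  27  27  28  28  24  14  25 130 102  20  19  19  19  19  25  26  25]
 [ 26  26  21  19  21  21  20  72 189 182  97  26  15  15  15  15  15  16  72 170 190 126  20  20  21  20  19  25  26  26]]
```

The grey-level map shows the rod, in shadow, entering the centre of the cap's face at rows 160–185, so insertion has begun. I'll push on slowly.

>>> carry_out([
  [[0.0025, 0, 0, 0], [0.0025, 0, 0, 0], [0.0025, 0, 0, 0], [0.0025, 0, 0, 0], [0.0025, 0, 0, 0], [0.0025, 0, 0, 0], [0.0025, 0, 0, 0], [0.0025, 0, 0, 0]],
])

```text
time: 36.8
position: [529.7, 4.6, 105.7]
orientation: [2.119, 2.318, -0.001]
ft_force: [-0.7, -6.1, -0.5]
width: 45.1
grasp_force: 41.3
```

>>> carry_out([
  [[0.001, 0, 0, 0], [0.001, 0, 0, 0], [0.001, 0, 0, 0], [0, 0, 0, 0], [0, 0, 0, 0], [0, 0, 0, 0], [0, 0, 0, 0], [0, 0, 0, 0]],
])

```text
time: 37.6
position: [529.5, 7.6, 105.7]
orientation: [2.119, 2.318, -0.001]
ft_force: [0.5, -5.3, -0.4]
width: 45.1
grasp_force: 41.3
```

Run:
```python
from h import *
import sys;np.set_printoptions(linewidth=220,threshold=sys.maxsize)
m=r.camera_model("wrist");p,R,s=tool()
im=np.mean([r.get_image("wrist") for _ in range(4)],0).astype(np.uint8);cv2.imwrite("pics/w14.png",im)
to([536,-60,105.7],5)
def mod(yaw,P):
    y=np.radians(yaw);T=np.array([[-np.sin(y),np.cos(y),0],[np.cos(y),np.sin(y),0],[0,0,-1]]).T
    Rc=m["R"]@R@T.T; t=m["R"]@p+m["t"]-Rc@np.array(P); return dict(K=m["K"],R=Rc,t=t)
a=np.radians(5.05);ax=np.array([-np.sin(a),np.cos(a),0])
G=lambda f:cv2.cvtColor(cv2.imread(f"pics/{f}.png"),cv2.COLOR_BGR2GRAY).astype(int)
M={"w5":mod(5,[535,-45.4,99.5]),"w8":mod(5.1,[533.8,-44.9,109.6]),"w10":mod(5.1,[534.3,-44.8,109.8]),"w12":mod(4.8,[535.8,-60.1,105.1]),"w13":mod(5.2,[531.5,-15.1,105.7]),"w14":m}
for f in("w5","w8","w10","w12"):
    c=G(f)[130:230,274:278].mean(1);d=np.gradient(c);v=130+d[:70].argmin();print(f,v,onz(M[f],276,v,118)@ax)
for f in("w12","w13","w14"):
    c=G(f)[0:200,268:284].mean(1).round().astype(int);print(f,c)
```

```text
37.8 p [529.5   7.6 105.7] d [-0.0679, 0.0004, 0.0001] ['tooly 5.1', 'turn 0.1'] F [ 0.6 -5.8 -0.4] w 45.0 g 41.27395633578999
w5 191 -46.014323491917175
w8 185 -45.3251169586661
w10 185 -45.31970421547128
w12 163 -49.77368082672038
w12 [ 41  41  42  41  41  42  45  64  96 133 164 179 184 184 184 184 184 185 185 185 185 185 185 185 185 186 186 186 186 186 186 186 186 186 186 186 187 187 187 187 187 187 187 187 187 186 186 186 187 187 186 185 185 186
 187 187 186 185 185 186 188 189 189 189 189 189 189 189 189 189 189 189 189 189 189 189 189 189 189 189 189 189 188 188 189 189 189 189 189 189 189 189 189 190 189 189 189 189 189 189 189 190 189 189 189 189 189 189
 189 189 188 189 189 189 189 189 189 189 189 189 189 188 188 187 187 186 186 188 188 188 188 188 188 189 188 188 188 188 188 188 188 188 188 188 188 188 188 188 188 187 186 183 180 179 177 173 170 166 162 156 149 140
 129 118 112 111 112 112 112 113 112 113 113 113 113 113 113 113 112 113 113 113 113 113 113 113 113 113 112 113 112 112 112 112 112 113 112 113 112 113]
w13 [151 147 144 144 144 144 144 144 144 145 145 145 145 1
[... 859 characters left out ...]
 163 163 163 163 163 162 162 162 162 162 161 161 161 160 160 160 159 159 159 159 159 158 159 159 158 158 158 158
 158 158 158 159 159 159 159 159 159 159 157 157 156 154 153 153 153 153 153 153 154 153 154 152 144 117  71  54  79 105 112 120 149 180 189 185 172 157 153 153 153 153 153 153 153 153 153 154 156 159 160 160 160 160
 160 160 160 160 161 161 161 161 161 162 162 162 163 163 164 164 164 165 165 165 166 166 167 167 167 168 168 168 168 168 169 169 169 169 169 169 169 169 169 169 169 169 168 168 168 168 167 167 166 166 165 165 165 164
 164 163 163 163 163 162 162 162 162 162 162 162 162 162 162 162 162 161 155 144 143 143 143 143 143 143 142 143 145 156 160 137 123 120 115 112 112 112]
```

Run:
```python
from h import *
import sys;np.set_printoptions(linewidth=220,threshold=sys.maxsize)
m=r.camera_model("wrist");p,R,s=tool();a=np.radians(5.05);ax=np.array([-np.sin(a),np.cos(a),0])
print("tcp",p@ax,"d edge",onz(m,277,191.5,136)@ax,"cap top +y edge")
g=cv2.cvtColor(cv2.imread("pics/w14.png"),cv2.COLOR_BGR2GRAY).astype(int)
print(g[185:260,272:282].mean(1).round())
X=p+ax*25;print(proj(m,X+[0,0,14.3+23]),proj(m,X+[0,0,14.3+7]))
mt=r.camera_model("top");ts=np.mean([r.get_image("top") for _ in range(6)],0).astype(np.float32).mean(2);t2=cv2.imread("pics/top2.png").astype(np.float32).mean(2)
cv2.imwrite("pics/top3.png",ts)
u=proj(mt,[515,190,130]);print(u)
u,v=u.astype(int)
for b in((u-22,v-22,22,50),(u-20,v-30,30,20),(400,200,50,50)):
    x,y,w,h=b;print(b,cv2.phaseCorrelate(t2[y:y+h,x:x+w],ts[y:y+h,x:x+w],cv2.createHanningWindow((w,h),cv2.CV_32F)))
```

```text
tcp -39.04702620235811 d edge 10.311299741849204 cap top +y edge
[143. 143. 143. 142. 143. 146. 159. 164. 134. 115. 114. 114. 115. 114. 114. 115. 114. 114. 114. 114. 114. 114. 115. 114. 114. 114. 114. 114. 114. 114. 114. 114. 114. 114. 114. 114. 114. 114. 114. 114. 114. 114. 114.
 115. 114. 114. 114. 114. 114. 114. 114. 114. 113. 105.  81.  41.  14.  11.  13.  14.  13.  14.  11.  12.  12.  14.  10.  11.  13.  15.  16.  17.  17.  16.  17.]
[274.4 257. ] [274.6 239.8]
[152.9 245.1]
(np.int64(130), np.int64(223), 22, 50) ((-1.2788693274811092, 0.09787594025147683), 0.6657864809036255)
(np.int64(132), np.int64(215), 30, 20) ((-0.3586440626052987, 0.11545771856128084), 0.8565673883756002)
(400, 200, 50, 50) ((0.007026556342815127, 0.020073230721589397), 0.992373687362671)[ WARN:0@3.786] global loadsave.cpp:1063 imwrite_ Unsupported depth image for selected encoder is fallbacked to CV_8U.
```

The top view shows the holder shifted about 3.4 mm with a steady 6 N push. The cap therefore bottomed at a TCP axis position of about −42.4, which matches the tip being 7 mm away: it is home. I'll release and lift.

>>> carry_out([
  [[0, 0, 0.0015, 0], [0, 0, 0, 0], [0, 0, 0, 0], [0, 0, 0, 0], [0, 0, 0, 0], [0, 0, 0, 0], [0, 0, 0, 0], [0, 0, 0, 0]],
])

```text
time: 38.9
position: [529.3, 7.8, 104.1]
orientation: [-2.119, -2.319, 0.0]
ft_force: [0.4, -4.6, -1.6]
width: 44.9
grasp_force: 41.3
```

>>> carry_out([
  [[0, 0, 0, 0], [0, 0, 0, 0], [0, 0, 0, 0], [0, 0, 0, 0], [0, 0, 0, 0], [0, 0, 0, 0], [0, 0, 0, 0], [0, 0, 0, 0]],
], claw=1)

```text
time: 39.7
position: [529.4, 7.9, 104.2]
orientation: [-2.119, -2.319, 0.0]
ft_force: [-0.1, -1.2, 0.9]
width: 85.3
grasp_force: 0.0
```

>>> carry_out([
  [[0, 0, -0.01, 0], [0, 0, -0.03, 0], [0, 0, -0.05, 0], [0, 0, -0.04, 0], [-0.02, 0, 0, 0], [-0.02, 0, 0, 0], [0, 0, 0, 0], [0, 0, 0, 0]],
])

```text
time: 40.5
position: [532.8, -32.0, 234.6]
orientation: [-2.12, -2.318, -0.0]
ft_force: [-0.5, -0.1, -0.3]
width: 85.6
grasp_force: 0.0
```

Run:
```python
from h import *
import sys;np.set_printoptions(linewidth=220,threshold=sys.maxsize)
m=r.camera_model("wrist");to([529,8,220],5);a=np.radians(5.05);ax=np.array([-np.sin(a),np.cos(a),0])
im=np.mean([r.get_image("wrist") for _ in range(4)],0).astype(np.uint8);cv2.imwrite("pics/w15.png",im)
g=cv2.cvtColor(im,cv2.COLOR_BGR2GRAY)
for n,X,z in(("dface",-42.4+3.4+24.3+25,136),("capface",-14,141),("capend",-64,141)):
    P=ax*X+np.array([ax[1],-ax[0],0])*(529.5*ax[1]-7.6*ax[0])+[0,0,z];print(n,P,proj(m,P))
print(cv2.resize(g[:352,200:360],(32,44),interpolation=cv2.INTER_AREA))
```

```text
40.5 p [532.8 -32.  234.6] d [0.0402, -0.0003, 0.0146] ['tooly 5.1', 'turn 0.1'] F [-0.5 -0.1 -0.3] w 85.6 g 0.0
dface [525.2  56.7 136. ] [275.8  94.7]
capface [527.3  32.5 141. ] [275.7 128.6]
capend [531.7 -17.3 141. ] [275.7 192.2]
[[148 147 147 146 146 145 138 149 128  98 101  96 114 122 123 126 122 121 106  97 101  97  87 105 146 141 145 145 144 145 145 145]
 [147 148 148 147 147 146 140 150 132  99 101 100 117 123 123 125 123 123 106  99 101  99  88 117 146 141 146 144 144 146 146 145]
 [149 149 148 148 148 148 143 151 135 100  98  99 117 123 120 122 123 123 105  98  98  99 104 123 144 144 146 145 146 146 147 146]
 [150 150 150 149 149 149 142 152 137  99  94  92 111 119 117 115 114 115  95  92  94  97 136 148 142 144 147 146 147 147 147 146]
 [151 150 150 150 151 151 140 153 131  72  62  53  58  65  68  75  77  64  52  54  62  69 129 149 144 147 148 144 147 148 147 147]
 [151 150 151 151 152 151 145 154 150  92  59  66  75 106 110 114 115 104  72  61  55  65 142 149 140 148 147 117 129 148 147 147]
 [151 150 151 152 152 152 146 155 155 152 101  98 101 121 122 121 120 117  97 
[... 4200 characters left out ...]
135 117 108  88 108 127 149 154 154 154 154]
 [154 155 155 155 155 154 155 154 155 153 153 153 154 154 153 154 154 153 154 149  93  85  90  87  81  80  77  94 149 154 154 155]
 [153 155 154 154 154 154 154 154 154 152 152 154 154 153 153 154 153 153 154 128  64  73  80  86  92  90  80  78 141 153 153 154]
 [152 153 154 154 154 154 153 153 154 152 152 153 153 152 153 154 154 154 154 137  74 118 156 171 176 174 166 137 137 152 153 153]
 [150 151 152 152 152 153 153 153 152 151 151 152 152 151 153 154 154 154 154 147 144 175 177 177 176 176 177 176 168 152 153 152]
 [148 150 151 151 151 152 152 152 151 151 151 151 151 151 153 154 153 153 153 152 170 176 176 176 176 176 176 176 172 152 153 151]]
```

Run:
```python
from h import *
t=r.get_image("top");f=lambda i:cv2.cvtColor(i,cv2.COLOR_BGR2GRAY)
a=cv2.imread("pics/top0.png");tp=f(a)[200:232,304:336]
R=cv2.matchTemplate(f(t)[180:260,280:360],tp,cv2.TM_CCOEFF_NORMED);print("tin",cv2.minMaxLoc(R)[1],np.array(cv2.minMaxLoc(R)[3])-[24,20])
print(r.sign_off())
```

```text
tin 0.9942429065704346 [0 0]
the job is handed in; nothing more can be done
None
```

The job is handed in. The holder stands upright with spools a, c and d threaded in that order (b was absent), the black cap is pushed fully home, and the sample tin has not moved.

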